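# Shake-test a camera module on the hand-cranked rig

### The job

Set the loose camera module upright in the square nest of the hand-cranked shake rig, then crank the rig clockwise (seen from above) so that the carriage runs out and back exactly twice, and leave it parked fully back with the handle let go. Crank at a calm, even pace of five to ten seconds a turn: do not let the crank run away or be thrown back at the heavy point of each stroke, and do not strain the sprung handle in or out along its arm. Leave the bare motor and the screwdriver that lie near the module where they are.

Things in the scene. Friction and masses are not known exactly. Their poses are not given: they have to be found in the camera images.
- camera_mid (a point): Loose camera module: grey printed block 44 x 44 mm in plan, 50 mm high, 100 to 210 g, upright. This point is its centre, 25 mm above its underside; z up. A lens barrel (28 mm across, 10 mm long, its axis 32 mm above the underside) stands out of the +x face; the two y faces are plain and can be gripped. It fits the nest in any of the four quarter turns.
- nest (a point): Centre of the nest's floor on the sliding carriage, always 34 mm above the bench; axes parallel to rig_axle. The nest is a square recess 50 x 50 mm inside (3 mm play all round), walls 4 mm thick, 12 mm high, parallel to the axes. The module is seated when its underside is on the floor, its centre 25 mm above this point.
- rig_axle (a point): Point on the crank's upright axle, 50 mm above the bench; its frame is fixed to the bolted-down base plate (110 mm wide in x, y from +65 to -295 mm, 12 mm thick). z up. The carriage runs out along -y against a spring strut: nest centre 130 mm from the axle fully back, 170 mm fully out.
- crank_arm (a point): Point on the axle at the top of the flat crank arm, 60 mm above the bench, turning with it; +y points along the arm to the knob. Upright round knob, black, 20 mm across, from 73 to 118 mm above the bench, free to spin; below it nothing is higher than 65 mm. Its distance from the axle is clamped differently each time, 50 to 82 mm, and is not measured: look or feel for it.
- crank (a joint): Crank angle in rad, growing clockwise from above, counting on over the turns. 0, 2 pi, 4 pi: carriage fully back (starts within 0.5 of 0). pi, 3 pi: fully out. From 0 to pi the spring resists, up to 0.65 N m near 2 rad (8 to 13 N at the knob); from pi to 2 pi it drives the crank on as hard. Friction 0.08 N m. Over 4 rad/s is running away, 1 rad/s backwards is thrown back.
- handle (a joint): Shift of the knob's spindle in its sprung slot along the crank arm, in m: 0 unloaded, positive outward from the axle, 6 N per mm. Beyond 0.002 either way it is strained.
- motor: Bystander, to be left alone: bare motor, dark steel drum 42 mm across, 30 mm high, standing; origin under its centre.
- screwdriver: Bystander, to be left alone: screwdriver lying flat, 180 mm long; origin under its middle.

How it is judged (in metres and radians):
On the way, in this order (a step that is already met when the one before it is completed fails the run):
1. the camera module sits upright on the nest floor, let go, before the cranking begins (x of camera_mid in the frame of nest between -0.0045 and 0.0045 m and y of camera_mid in the frame of nest between -0.0045 and 0.0045 m and z of camera_mid in the frame of nest between 0.021 and 0.029 m and angle between camera_mid's own z axis and vertical below 0.08 rad and contact force between the fingers and camera below 0.5 N and value of joint crank below 1.5 rad), for 0.2 s.
2. the carriage has run out and back once with the module in its nest (x of camera_mid in the frame of nest between -0.0045 and 0.0045 m and y of camera_mid in the frame of nest between -0.0045 and 0.0045 m and z of camera_mid in the frame of nest between 0.021 and 0.029 m and angle between camera_mid's own z axis and vertical below 0.08 rad and value of joint crank above 5.93319 rad), for 0.05 s.
At the end, for the whole second after the job is handed in: The camera module sits upright on the nest floor (centre within 4.5 mm of the nest's centre along each side, height within 4 mm), the crank has made its two turns and rests at 4 pi within 0.35 rad (20 degrees), slower than 0.1 rad/s (x of camera_mid in the frame of nest between -0.0045 and 0.0045 m and y of camera_mid in the frame of nest between -0.0045 and 0.0045 m and z of camera_mid in the frame of nest between 0.021 and 0.029 m and angle between camera_mid's own z axis and vertical below 0.08 rad and value of joint crank between 12.2164 and 12.9164 rad and velocity of joint crank between -0.1 and 0.1 rad/s); the robot touches nothing.
It fails at once if the crank runs away (over 4 rad/s) (velocity of joint crank above 4 rad/s).
It fails at once if the crank is thrown back (over 1 rad/s backwards) during the strokes (value of joint crank between 0.9 and 11.6664 rad and velocity of joint crank below -1 rad/s).
It fails at once if the crank is turned beyond the second stroke (or wound backwards) by over 1 rad (value of joint crank above 13.5664 rad or value of joint crank below -1.5 rad).
It fails at once if the sprung handle is strained more than 2 mm (12 N) in or out along its arm (value of joint handle above 0.002 m or value of joint handle below -0.002 m).
It fails at once if the bare motor or the screwdriver is shifted by more than 40 mm (distance of any of motor, screwdriver from where it was at the start of the episode above 0.04 m).
It also fails if it takes over 72 s, if anything falls off the work surface, if the arm or the gripper's body presses on something with over 40 N, if the wrist force passes 120 N, or if a joint passes its speed limit or range.

### The arm

A 6-joint arm with a two-finger parallel gripper is mounted at the origin on the work surface. World frame = base frame: x ahead of the robot, y to its left, z up, the work surface at z = 0. Lengths are in mm, angles in rad, forces in N, time in s.
With the tool pointing down it reaches from about 350 to 875 mm from the base axis. Payload 4.2 kg.
Tool frame: the origin (TCP) lies between the finger pads; the fingertips stand 14 mm ahead of it and the grasp point (between the pads) lies 5 mm behind it; z points along the fingers, y is the line along which they close (so a half turn about z gives the same grasp; the last joint's range is limited). The gripper opens to 85 mm and grips with 20 to 120 N. Pads are 22 mm wide; open, the fingers measure 114 mm over their backs; the gripper's body (76 mm by 85 mm) begins 54 mm behind the grasp point. The pads swing forward as they close: fully open they stand 13 mm farther back than shut.
Start: joints at [1.379, 0.385, 0.008, 0, -1.194, -0.259], TCP at [272.27, 562.555, 245.312] pointing down, gripper open.
Joint ranges: [-3.14, 3.14], [-1.21, 2.06], [-1.07, 1.41], [-3.16, 2.05], [-2.99, -0.16], [-3.1, 3.1]. Speed limits (rad/s): [2.79, 2.79, 3.14, 3.14, 3.14, 3.14].

### API

Orientations are given as a unit quaternion [x, y, z, w].
In Python, from bench import * gives the robot as it stands.
- The arm moves only by the tool carry_out, never from a script. Its argument "motion" is a list of rows, each a list of 7 numbers: the turn, a rotation vector about the tool's x, y, z in rad, then the shift along the tool's x, y, z in mm, then the opening, from -1 (shut) to 1 (fully open), so that 0 is half open. A call has 1 to 5 rows; each row is the pose to reach, as a shift and turn from the pose commanded when the call began, along the tool's axes at that moment; what a row does not reach only later rows make up. A row lasts 1/8 s, in which the tool goes at most 62.5 mm and 10.7 degrees, less where a joint would pass 70% of its speed; a pose out of reach is approached as far as the arm can. A call with a gripper value outside its range is refused whole. The fingers move at their own pace and stop on an object; the grip force is fixed at half the most. Time passes only in rows, so rows that repeat a pose let the fingers close. It gives the time, the measured TCP pose, the force, the opening and the grip force at its end, in the units of the state.
- read_state(): the state, without advancing time (a new reading comes with each control period).
- get_image(name): name is "scene" or "side" or "wrist"; returns a dict with "color" (384x512x3 uint8, blue, green, red), "mtx" (3x3 intrinsics, pixels), "position" and "orientation" of the camera in the world. Camera axes: x right, y down, z forward; pixel columns grow to the right and rows downward; lengths in mm; the calibration is good to about 2 mm. A picture is of the moment at which its call begins. There is no depth.
- job_done(): hands the job in; it is judged then, once.
The state is a dict: "clock": time; "joints": joint angles; "joint_vel": joint speeds; "joint_efforts": joint torques, N m; "position": TCP position; "ee_rot": TCP orientation; "contact_force": force on the tool from outside, world axes, zero at the start; "wrist_torque": the same for the moment, N m; "gripper_width": finger opening in mm; "grasp_force": force on a finger pad.
Only numpy, scipy, OpenCV 4.12 (cv2) and the standard library are available. Lean on these libraries where they do the work, as an engineer would, in place of code of your own. Each camera call takes 0.05 s, during which the arm holds its last target. There are 200 camera calls.

## Working session

There is one attempt and no reset: what is moved stays moved. The work goes in short steps, Python scripts to look and compute and a tool call to move; the robot and the scene stay as the last step left them, time stands still between calls to the robot, and variables do not carry over. Pictures are saved under pics/ and viewed, at most 10 in all, crops included, and the job is handed in when it is done.

Besides the shell and the picture viewer there is one more tool, called after "Emit:" by a JSON object that holds its "name" and its "arguments", one argument or row to a line. carry_out: Moves the arm, as the interface text tells. Its arguments: {"type":"object","properties":{"motion":{"type":"array"}},"required":["motion"]}

```bash
mkdir -p pics; cat > h.py <<'E'
from bench import *
import numpy as np, cv2
from scipy.spatial.transform import Rotation as R
def grab(n,tag):
    d=get_image(n); cv2.imwrite(f'pics/{tag}.png',d['color']); np.savez(f'pics/{tag}.npz',**d); return d
def ray(d,u,v):
    r=R.from_quat(d['orientation']).apply(np.linalg.inv(d['mtx'])@[u,v,1.]); return np.array(d['position'],float),r/np.linalg.norm(r)
def plane(d,u,v,z):
    p,r=ray(d,u,v); return p+r*(z-p[2])/r[2]
def tri(*obs):
    A=np.zeros((3,3));b=np.zeros(3);L=[]
    for d,u,v in obs:
        p,r=ray(d,u,v);M=np.eye(3)-np.outer(r,r);A+=M;b+=M@p;L.append((p,M))
    x=np.linalg.solve(A,b);return x,[float(np.linalg.norm(M@(x-p))) for p,M in L]
def proj(d,X):
    c=R.from_quat(d['orientation']).inv().apply(np.array(X)-d['position']);q=d['mtx']@c;return q[:2]/q[2]
E
python3 - <<'E'
from h import *
ims=[grab(n,n+'0') for n in ('scene','side','wrist')]
for d in ims: print(np.round(d['position']),np.round(d['orientation'],3),d['mtx'][0,0])
cv2.imwrite('pics/all0.png',np.vstack([np.hstack([ims[0]['color'],ims[1]['color']])])[:, :][::1])
s=read_state(); print(s['position'],s['ee_rot'],s['clock'],s['gripper_width'])
E
```

```text
[1375. -256. 1004.] [ 0.737  0.583 -0.215 -0.264] 487.9535656029002
[ 191. -871.  937.] [ 0.898 -0.202  0.096 -0.38 ] 436.8364468341509
[334. 533. 374.] [-0.526  0.84   0.114 -0.074] 267.216018213515
[272.10923214 562.18222558 244.443359  ] [ 9.74689713e-01 -2.23560257e-01 -1.26781555e-04  8.71621622e-04] 0.15 85.47631876627617
```

View pics/scene0.png

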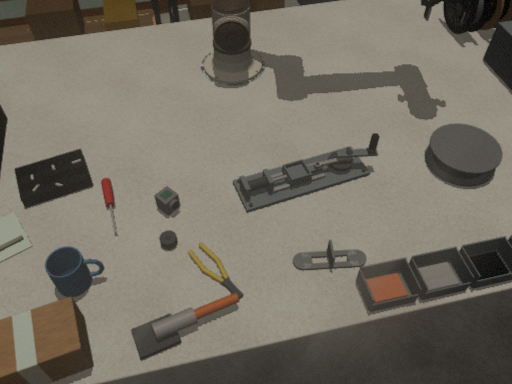

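View pics/side0.png

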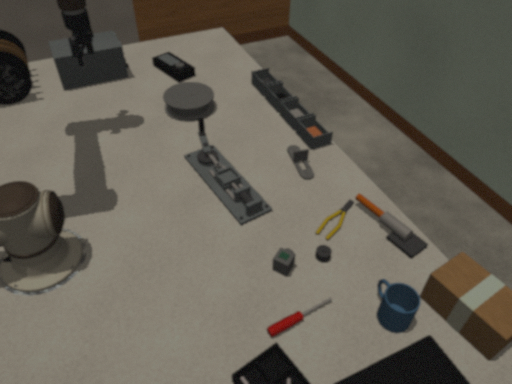

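View pics/wrist0.png

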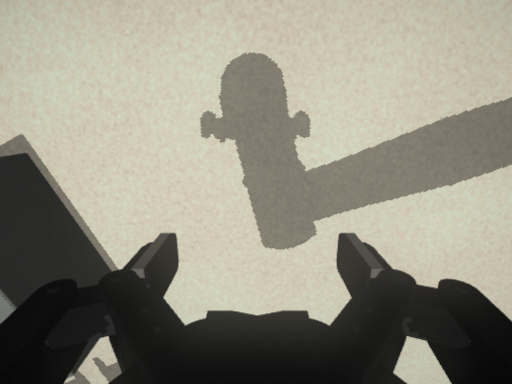

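```bash
python3 - <<'E'
from h import *
a=cv2.imread('pics/scene0.png');b=cv2.imread('pics/side0.png')
def c(im,x,y,w,h,k): return cv2.resize(im[y:y+h,x:x+w],None,fx=k,fy=k,interpolation=cv2.INTER_CUBIC)
o=np.zeros((600,800,3),np.uint8)
o[:320,:640]=c(a,228,130,160,80,4)
o[:160,640:800]=c(a,148,180,40,40,4)
o[160:320,640:800]=c(b,264,241,40,40,4)
t=c(b,180,110,93,115,4)[:, :]
t=cv2.rotate(c(b,180,145,93,76,3),cv2.ROTATE_180)*0+0 if False else c(b,180,150,93,70,4)
o[320:600,:372]=t
o[320:600,380:660]=c(b,180,110,70,70,4)
cv2.imwrite('pics/c0.png',o)
L=lambda n:dict(np.load(f'pics/{n}.npz'))
s,d=L('scene0'),L('side0')
print('module',tri((s,168,200),(d,284,261)),'motor',tri((s,168,240),(d,323,253)))
print('knobtop',tri((s,374,137),(d,201,121)),'nest',tri((s,298,172),(d,230,185)))
E
```

```text
module (array([ 561.65445529, -288.73167632,   26.29470492]), [2.317341915712763, 2.317341915712599]) motor (array([ 674.3425396 , -303.08965664,   13.07488729]), [0.31998331857650747, 0.31998331857666773])
knobtop (array([547.73631151, 265.41477765, 111.78368526]), [1.329325944801033, 1.3293259448010086]) nest (array([549.42322663,  56.71982282,  16.92273202]), [13.826231292380793, 13.826231292380914])
```

View pics/c0.png

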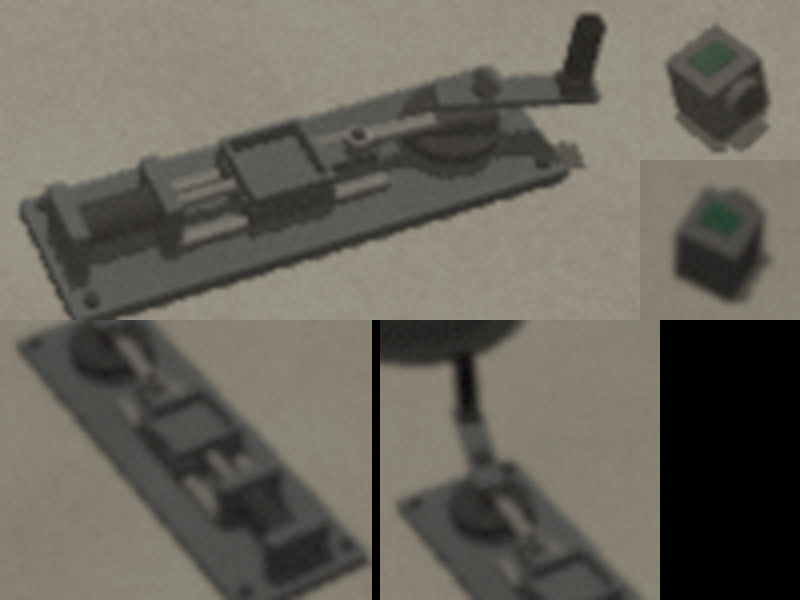

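```bash
cat >> h.py <<'E'
def go(pos,az=None):
    "delta from measured pose: rotvec & shift in tool axes; az = wanted azimuth of tool x (deg), tool down"
    s=read_state();q=R.from_quat(s['ee_rot']);p=np.array(s['position'])
    if az is None: x=q.apply([1,0,0]);az=np.degrees(np.arctan2(x[1],x[0]))
    T=R.from_euler('z',az,degrees=True)*R.from_euler('x',180,degrees=True)
    rv=(q.inv()*T).as_rotvec(); sh=q.inv().apply(np.array(pos)-p)
    print('clk',s['clock'],'pos',p.round(1),'az',np.degrees(np.arctan2(*q.apply([1,0,0])[[1,0]])).round(2),'rot',rv.round(4),'shift',sh.round(1),'w',round(s['gripper_width'],1),'F',np.round(s['contact_force'],1),'j',np.round(s['joints'],2))
    return rv,sh
def L(n): return dict(np.load(f'pics/{n}.npz'))
E
python3 - <<'E'
from h import *
s,d,w=L('scene0'),L('side0'),L('wrist0')
print('nestrim',tri((s,296.7,168.7),(d,227.75,176)),plane(s,296.7,168.7,46),plane(d,227.75,176,46))
print('axlecap',tri((s,349.75,150),(d,206.25,147.5)))
print('knobbase',tri((s,372.5,152),(d,202,133.5)),'top',plane(s,376,134.5,118))
print('corners',[plane(s,u,v,12).round() for u,v in((233.5,181.25),(247.5,209.5),(370,174.5),(349,147))])
print('modtop scene',plane(s,148+712/4-160,180+62/4,50),'side',plane(d,264+(719-640)/4,241+(215-160)/4,50))
print('screwdr',[plane(s,u,v,8).round() for u,v in((107,180),(114,230))])
p,r=ray(w,256,192);print('wrist fwd',r, 'cam rel', p-np.array([272.1,562.2,244.4]))
go([600,-250,245])
E
```

```text
nestrim (array([550.41442965,  57.68070648,  42.80049727]), [3.56950763204214, 3.56950763204217]) [549.97549675  59.8514749   46.        ] [549.71535611  49.69647424  46.        ]
axlecap (array([534.98334577, 207.34118131,  56.08400482]), [8.871516682887968, 8.871516682887956])
knobbase (array([549.51559142, 271.65129489,  56.57481428]), [1.044353821988795, 1.0443538219889341]) top [544.64859626 271.81209022 118.        ]
corners [array([ 525., -107.,   12.]), array([627., -92.,  12.]), array([588., 258.,  12.]), array([475., 240.,  12.])]
modtop scene [ 563.94131054 -289.20313053   50.        ] side [ 561.37169715 -288.69761958   50.        ]
screwdr [array([ 436., -440.,    8.]), array([ 609., -431.,    8.])]
wrist fwd [-0.24572905  0.11970698 -0.96191864] cam rel [ 61.51183327 -29.69704125 129.13337648]
clk 0.15 pos [272.1 562.2 244.4] az -25.84 rot [ 0.0018 -0.0001 -0.    ] shift [6.491e+02 5.881e+02 6.000e-01] w 85.5 F [0.4 0.1 0.1] j [ 1.38  0.39  0.01 -0.   -1.19 -0.26]
```

Emit:
{"name": "carry_out", "arguments": {
  "motion": [
    [0, 0, 0, 49, 32, 0, 1],
    [0, 0, 0, 98, 64, 0, 1],
    [0, 0, 0, 147, 96, 0, 1],
    [0, 0, 0, 196, 128, 0, 1],
    [0, 0, 0, 246, 160, 0, 1]
  ]
}}

```text
clock: 0.78
position: [424.5, 309.6, 245.3]
ee_rot: [0.975, -0.223, -0.0, 0.0]
contact_force: [1.0, 0.2, 0.6]
gripper_width: 85.4
grasp_force: 0.0
```

Emit:
{"name": "carry_out", "arguments": {
  "motion": [
    [0, 0, 0, 49, 32, 0, 1],
    [0, 0, 0, 98, 64, 0, 1],
    [0, 0, 0, 147, 96, 0, 1],
    [0, 0, 0, 197, 128, 0, 1],
    [0, 0, 0, 197, 128, 0, 1]
  ]
}}

```text
clock: 1.4
position: [546.6, 107.0, 244.6]
ee_rot: [0.974, -0.226, -0.0, 0.0]
contact_force: [-0.3, 0.7, -0.8]
gripper_width: 85.2
grasp_force: 0.0
```

```bash
python3 - <<'E'
from h import *
d=grab('wrist','w1'); go([600,-200,245])
cv2.imwrite('pics/w1b.png',cv2.resize(d['color'],(768,576),interpolation=cv2.INTER_CUBIC))
E
```

```text
clk 1.45 pos [545.9 108.5 244.6] az -26.05 rot [0.0008 0.001  0.    ] shift [184.1 253.4  -0.3] w 85.3 F [-0.7 -0.6  0.7] j [ 0.49  0.27 -0.16 -0.   -1.14  0.63]
```

View pics/w1b.png

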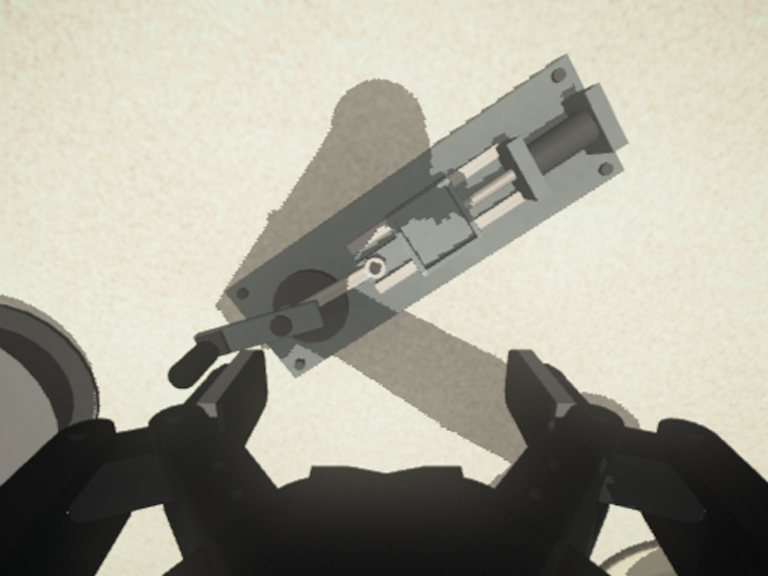

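Emit:
{"name": "carry_out", "arguments": {
  "motion": [
    [0, 0, 0, 27, 50, 0, 1],
    [0, 0, 0, 54, 100, 0, 1],
    [0, 0, 0, 60, 120, 0, 1],
    [0, 0, 0, 60, 120, 0, 1]
  ]
}}

```text
clock: 1.95
position: [546.7, -23.9, 245.3]
ee_rot: [0.975, -0.224, -0.0, -0.0]
contact_force: [-0.2, 0.8, -0.0]
gripper_width: 85.1
grasp_force: 0.0
```

```bash
python3 - <<'E'
from h import *
d=grab('wrist','w2'); go([562,-289,245])
a=L('w1')
pts={'nestc':(433,227,46),'axle':(281,325,64),'knobtop':(183,378,118),'b1':(558,75,12),'b2':(605,169,12),'b3':(300,364,12),'b4':(242,293,12),'c1':(567,55,12),'c2':(623,170,12),'c3':(297,377,12)}
for k,(u,v,z) in pts.items():
    X=plane(a,u/1.5,v/1.5,z);print(k,X.round(1),'in w2',(proj(d,X)).round(1))
cv2.imwrite('pics/w2b.png',cv2.resize(d['color'],(768,576),interpolation=cv2.INTER_CUBIC))
E
```

```text
clk 2.0 pos [547.  -23.1 245.4] az -25.81 rot [-0.0004 -0.      0.    ] shift [129.2 232.8   0.3] w 85.3 F [-0.3  0.5 -0.7] j [ 0.25  0.25 -0.18 -0.   -1.13  0.87]
nestc [553.2  59.8  46. ] in w2 [195.8 196.2]
axle [538.1 206.4  64. ] in w2 [ 99.7 257.6]
knobtop [546.3 266.1 118. ] in w2 [ 23.9 297.1]
b1 [615.3 -84.9  12. ] in w2 [276.   99.9]
b2 [527.3 -96.6  12. ] in w2 [310.9 157.3]
b3 [482.4 232.1  12. ] in w2 [125.8 276. ]
b4 [570.4 244.8  12. ] in w2 [ 85.2 232.1]
c1 [626.  -96.3  12. ] in w2 [280.6  87.8]
c2 [ 519.6 -110.4   12. ] in w2 [322.5 157.9]
c3 [471.2 241.8  12. ] in w2 [124.5 284. ]
```

View pics/w2b.png

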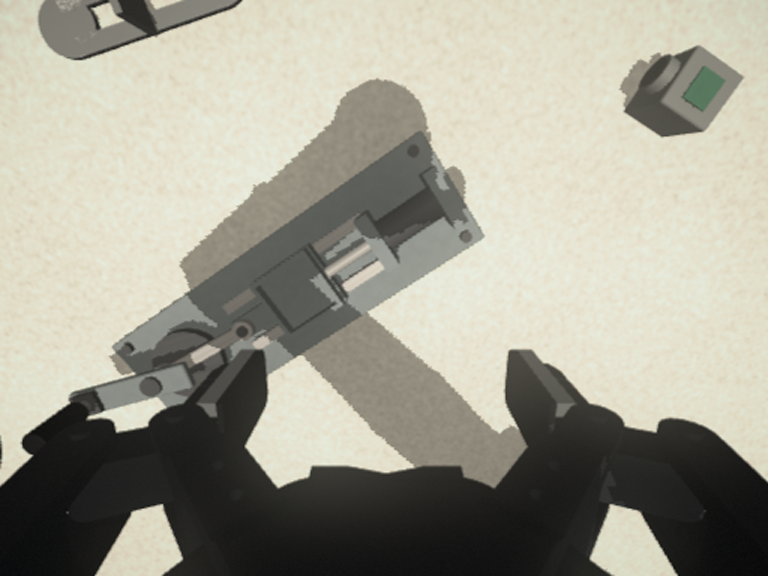

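Emit:
{"name": "carry_out", "arguments": {
  "motion": [
    [0, 0, -0.18, 26, 47, 10, 1],
    [0, 0, -0.36, 52, 94, 20, 1],
    [0, 0, -0.54, 78, 140, 40, 1],
    [0, 0, -0.72, 104, 187, 60, 1],
    [0, 0, -0.9, 129, 233, 80, 1]
  ]
}}

```text
clock: 2.62
position: [563.1, -289.4, 164.8]
ee_rot: [0.974, 0.227, 0.0, 0.0]
contact_force: [0.9, 1.1, -0.4]
gripper_width: 85.5
grasp_force: 0.0
```

Emit:
{"name": "carry_out", "arguments": {
  "motion": [
    [0, 0, -0.05, 0, 0, 15, 1],
    [0, 0, -0.05, 0, 0, 15, 1]
  ]
}}

```text
clock: 2.88
position: [561.7, -288.5, 148.5]
ee_rot: [0.969, 0.247, -0.002, -0.001]
contact_force: [-1.2, 0.1, -0.6]
gripper_width: 85.0
grasp_force: 0.0
```

```bash
python3 - <<'E'
from h import *
d=grab('wrist','w3'); go([562,-289,31])
def c(im,x,y,w,h,k): return cv2.resize(im[y:y+h,x:x+w],None,fx=k,fy=k,interpolation=cv2.INTER_CUBIC)
a,b=L('w1')['color'],L('w2')['color']
o=np.zeros((600,800,3),np.uint8)
o[:350,:400]=c(a,250,110,80,70,5)   # u=250+x/5
o[:350,400:]=c(b,160,155,80,70,5)
e=proj(d,[562,-289,50]).astype(int);print(e)
o[350:,:400]=c(d['color'],160,80,200,125,2)
o[350:,400:600]=c(a,110,205,80,100,2.5) if False else c(a,100,200,80,100,2.5)
o[350:,600:]=c(b,10,220,80,100,2.5)
cv2.imwrite('pics/c1.png',cv2.convertScaleAbs(o,alpha=1.3))
E
```

```text
clk 2.925 pos [ 562.4 -288.4  149.9] az 28.67 rot [-0.0006  0.0008 -0.    ] shift [ -0.6   0.4 118.9] w 85.3 F [ 0.2 -0.8  0.8] j [-0.22  0.47 -0.1   0.   -1.    2.29]
[257 195]
```

View pics/c1.png

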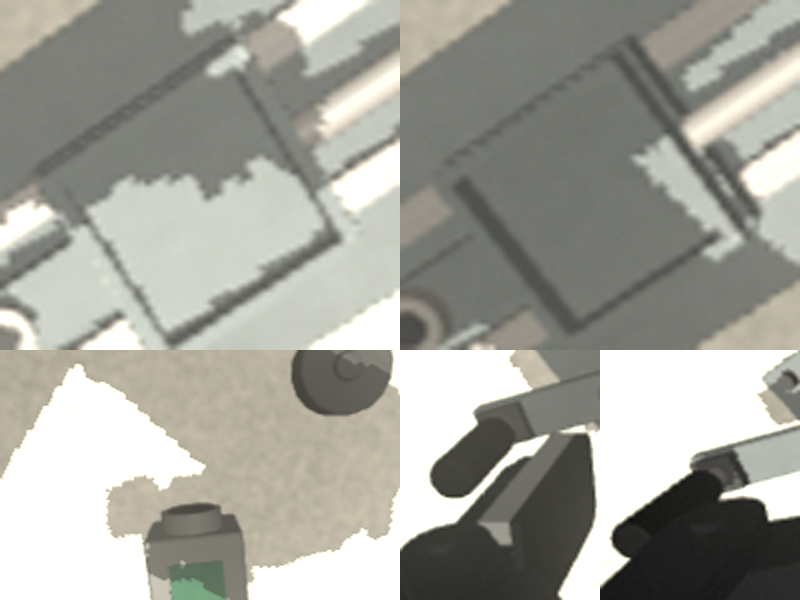

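```bash
python3 - <<'E'
from h import *
I={n:L(n) for n in('w1','w2','w3','scene0','side0')}
g={}
for n in('w2','w3','scene0','side0'):
    im=I[n]['color'].astype(int); m=((im[...,1]>im[...,2]*1.25)&(im[...,1]>im[...,0]*1.08)).astype(np.uint8)
    k,l,st,ce=cv2.connectedComponentsWithStats(m);i=1+np.argmax(st[1:,4]);g[n]=ce[i];print(n,st[i],ce[i].round(1),plane(I[n],*ce[i],50).round(1))
print('green',tri(*[(I[n],*g[n]) for n in g]),tri(*[(I[n],*g[n]) for n in('w2','w3')]))
print('nest w1',plane(I['w1'],290.1,151,46),'w2?',proj(I['w2'],plane(I['w1'],290.1,151,46)))
for p,q in(((558,75),(412,151)),((605,169),(465,236)),((242,293),(128,348))):
    P,Q=[plane(I[n],x[0]/1.5,x[1]/1.5,13) for n,x in(('w1',p),('w2',q))];print(P.round(1),Q.round(1))
P=[plane(I['w3'],u,v,50).round(1) for u,v in((160+150/2,80+185/2),(160+240/2,80+185/2))];print(P)
im=I['w3']['color'];G=cv2.cvtColor(im,cv2.COLOR_BGR2GRAY)
for v in(185,195,205,215): print(v,[ (u,int(G[v,u])) for u in range(224,292,3)])
print('col',[(v,int(G[v,240])) for v in range(155,236,3)])
E
```

```text
w2 [456  45  27  29 409] [468.8  58.7] [ 560.6 -292.3   50. ]
w3 [246 194  27  15 284] [256.3 201.8] [ 555.9 -291.1   50. ]
scene0 [162 191   9   7  31] [165.5 194.1] [ 559.  -289.7   50. ]
side0 [280 252   9   8  46] [283.9 255.2] [ 561.1 -290.3   50. ]
green (array([ 559.51357939, -290.66274233,   51.96879208]), [1.3635483594758047, 2.906922449498807, 1.2969968117132704, 1.1317011918266489]) (array([ 559.29318863, -289.81771369,   54.5816811 ]), [2.0208638510250636, 2.0208638510249157])
nest w1 [552.80255732  58.02428624  46.        ] w2? [197.12178007 195.8956192 ]
[615.3 -84.4  13. ] [615.2 -82.9  13. ]
[527.6 -96.2  13. ] [528.  -95.4  13. ]
[570.6 244.3  13. ] [570.6 243.8  13. ]
[array([ 570.6, -262. ,   50. ]), array([ 589.3, -296.3,   50. ])]
185 [(224, 224), (227, 222), (230, 225), (233, 91), (236, 98), (239, 98), (242, 97), (245, 97), (248, 96), (251, 123), (254, 96), (257, 96), (260, 96), (263, 95), (266, 86), (269, 83), (272, 95), (275, 95), (278, 96), (281, 91), (284, 139), (287, 139), (290, 144)]
195 [(224, 224), (227, 222), (230, 221), (233, 199), (236, 154), (239, 15
[... 378 characters left out ...]
114), (269, 115), (272, 115), (275, 139), (278, 99), (281, 99), (284, 174), (287, 221), (290, 225)]
215 [(224, 225), (227, 221), (230, 222), (233, 228), (236, 197), (239, 152), (242, 151), (245, 150), (248, 149), (251, 149), (254, 150), (257, 149), (260, 148), (263, 148), (266, 148), (269, 149), (272, 148), (275, 148), (278, 149), (281, 149), (284, 141), (287, 223), (290, 223)]
col [(155, 140), (158, 139), (161, 109), (164, 117), (167, 75), (170, 76), (173, 75), (176, 93), (179, 98), (182, 98), (185, 98), (188, 98), (191, 98), (194, 126), (197, 152), (200, 152), (203, 152), (206, 152), (209, 151), (212, 151), (215, 151), (218, 150), (221, 166), (224, 219), (227, 222), (230, 223), (233, 226)]
```

```bash
python3 - <<'E'
from h import *
d=L('w3')
c=[plane(d,u,v,50)[:2] for u,v in((231,175.5),(282,175.5),(237,222.5),(286,222.5))]
for x in c: print(x.round(1))
C=np.mean(c,0);e=c[0]+c[1]-c[2]-c[3];az=np.degrees(np.arctan2(e[1],e[0]));print(C,az,np.linalg.norm(e)/2)
f=c[0]+c[2]-c[1]-c[3];az2=np.degrees(np.arctan2(f[1],f[0]));print(az2-90,np.linalg.norm(f)/2)
go([*C,31],az); go([560.5,-290.5,31],az)
E
```

```text
[ 566.5 -260.2]
[ 587.8 -299.2]
[ 529.9 -285.1]
[ 551.5 -324.5]
[ 558.93241524 -292.22763034] 34.51243058311654 44.26217725665547
28.640914755098947 44.65252374163017
clk 2.925 pos [ 562.4 -288.4  149.9] az 28.67 rot [-0.0007  0.0007 -0.1021] shift [ -4.8   1.8 118.9] w 85.3 F [ 0.2 -0.8  0.8] j [-0.22  0.47 -0.1   0.   -1.    2.29]
clk 2.925 pos [ 562.4 -288.4  149.9] az 28.67 rot [-0.0007  0.0007 -0.1021] shift [ -2.6   1.  118.9] w 85.3 F [ 0.2 -0.8  0.8] j [-0.22  0.47 -0.1   0.   -1.    2.29]
```

Emit:
{"name": "carry_out", "arguments": {
  "motion": [
    [0, 0, -0.1, -4, 1.5, 55, 1],
    [0, 0, -0.1, -4, 1.5, 105, 1],
    [0, 0, -0.1, -4, 1.5, 119, 1],
    [0, 0, -0.1, -4, 1.5, 119, 1],
    [0, 0, -0.1, -4, 1.5, 119, -0.5]
  ]
}}

```text
clock: 3.55
position: [561.1, -293.1, 34.0]
ee_rot: [0.955, 0.296, 0.002, 0.001]
contact_force: [0.1, -0.3, -0.1]
gripper_width: 70.3
grasp_force: 0.0
```

Emit:
{"name": "carry_out", "arguments": {
  "motion": [
    [0, 0, 0, 0, 0, 0, -0.5],
    [0, 0, 0, 0, 0, 0, -0.5],
    [0, 0, 0, 0, 0, 0, -0.5]
  ]
}}

```text
clock: 3.92
position: [560.2, -293.3, 33.3]
ee_rot: [0.955, 0.295, 0.001, 0.001]
contact_force: [-0.3, 0.7, 6.0]
gripper_width: 43.4
grasp_force: 62.8
```

```bash
python3 - <<'E'
from h import *
go([559.5,-291.8,181])
d=grab('wrist','w4');grab('side','s4');grab('scene','sc4')
E
```

```text
clk 3.925 pos [ 560.2 -293.3   33.3] az 34.36 rot [ 0.0027 -0.0019 -0.    ] shift [   0.5   -1.3 -147.7] w 43.4 F [-0.3  0.7  6. ] j [-0.23  0.61 -0.21  0.   -0.75  2.4 ]
```

Emit:
{"name": "carry_out", "arguments": {
  "motion": [
    [0, 0, 0.1, 0, 0, -50, -0.5],
    [0, 0, 0.28, 20, -31, -90, -0.5],
    [0, 0, 0.46, 48, -74, -117, -0.5],
    [0, 0, 0.64, 80, -123, -117, -0.5],
    [0, 0, 0.82, 111, -172, -117, -0.5]
  ]
}}

```text
clock: 4.7
position: [553.6, -90.9, 148.7]
ee_rot: [0.994, -0.107, 0.0, -0.0]
contact_force: [1.0, 0.9, -2.4]
gripper_width: 43.2
grasp_force: 62.1
```

Emit:
{"name": "carry_out", "arguments": {
  "motion": [
    [0, 0, 0.18, -13, -50, 0, -0.5],
    [0, 0, 0.36, -25, -100, 0, -0.5],
    [0, 0, 0.54, -35.6, -143, 0, -0.5],
    [0, 0, 0.72, -35.6, -143, 0, -0.5],
    [0, 0, 0.9, -35.6, -143, 0, -0.5]
  ]
}}

```text
clock: 5.32
position: [548.1, 55.5, 148.0]
ee_rot: [0.849, -0.528, -0.0, 0.0]
contact_force: [-0.6, -0.0, -1.9]
gripper_width: 43.4
grasp_force: 62.0
```

```bash
python3 - <<'E'
from h import *
go([551.5,58,90],-82.2)
E
```

```text
clk 5.325 pos [548.1  55.5 148. ] az -63.75 rot [0.0009 0.0004 0.322 ] shift [-0.7 -4.2 58. ] w 43.4 F [-0.6 -0.  -1.9] j [ 0.39  0.35 -0.31 -0.   -0.91  0.06]
```

Emit:
{"name": "carry_out", "arguments": {
  "motion": [
    [0, 0, 0.16, -0.7, -4.2, 20, -0.5],
    [0, 0, 0.322, -0.7, -4.2, 40, -0.5],
    [0, 0, 0.322, -0.7, -4.2, 48, -0.5],
    [0, 0, 0.322, -0.7, -4.2, 48, -0.5]
  ]
}}

```text
clock: 5.82
position: [551.9, 57.0, 99.9]
ee_rot: [0.756, -0.655, -0.0, 0.001]
contact_force: [0.2, -0.8, -1.2]
gripper_width: 43.1
grasp_force: 62.1
```

```bash
python3 - <<'E'
from h import *
go([551.5,58,70],-82.2)
w=grab('wrist','w5');s=grab('scene','sc5');d=grab('side','sd5')
def c(im,x,y,W,h,k): return cv2.resize(im[y:y+h,x:x+W],None,fx=k,fy=k,interpolation=cv2.INTER_CUBIC)
o=np.zeros((600,800,3),np.uint8)
o[:300,:400]=c(w['color'],156,90,200,150,2)
o[:300,400:]=c(s['color'],260,120,80,60,5)
o[300:,:400]=c(d['color'],190,140,80,60,5)
x=L('w1')['color'];o[300:,400:]=c(x,100,200,80,60,5)
cv2.imwrite('pics/c2.png',cv2.convertScaleAbs(o,alpha=1.4))
for n,e in(('w',w),('s',s),('d',d)): print(n,proj(e,[551.5,58,46]).round(1))
E
```

```text
clk 5.825 pos [551.9  57.   99.9] az -81.8 rot [ 0.0013 -0.0003  0.007 ] shift [-1.   0.2 29.9] w 43.1 F [ 0.2 -0.8 -1.2] j [ 0.4   0.42 -0.35  0.   -0.8  -0.25]
w [257.3 215.1]
s [296.2 169.2]
d [227.2 174.2]
```

View pics/c2.png

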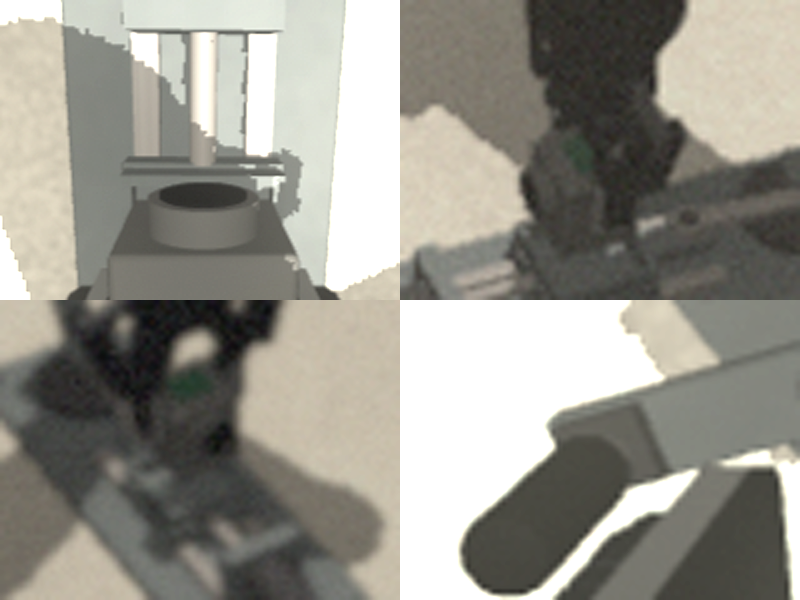

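```bash
python3 - <<'E'
from h import *
w=L('w5')
A=np.array([.1357,-.9907]);P=np.array([551.9,57.])
for v in(168,170,172.5,174,176.5):
    X=plane(w,257.7,v,46)[:2]; print(v,X.round(1),'along lens dir from TCP',((X-P)@A).round(1),'lat',((X-P)@[.9907,.1357]).round(1))
G=cv2.cvtColor(w['color'],cv2.COLOR_BGR2GRAY)
for u in(225,240,285,295): print(u,[(v,int(G[v,u])) for v in range(162,186)])
E
```

```text
168 [556.2  23.5] along lens dir from TCP 33.8 lat -0.3
170 [556.   24.9] along lens dir from TCP 32.4 lat -0.3
172.5 [555.7  26.6] along lens dir from TCP 30.6 lat -0.3
174 [555.6  27.7] along lens dir from TCP 29.5 lat -0.4
176.5 [555.3  29.5] along lens dir from TCP 27.7 lat -0.4
225 [(162, 120), (163, 120), (164, 120), (165, 119), (166, 120), (167, 119), (168, 83), (169, 65), (170, 66), (171, 82), (172, 90), (173, 92), (174, 72), (175, 65), (176, 66), (177, 76), (178, 90), (179, 92), (180, 92), (181, 93), (182, 93), (183, 91), (184, 90), (185, 91)]
240 [(162, 95), (163, 94), (164, 94), (165, 93), (166, 93), (167, 93), (168, 73), (169, 67), (170, 66), (171, 80), (172, 90), (173, 92), (174, 73), (175, 65), (176, 65), (177, 76), (178, 89), (179, 93), (180, 91), (181, 92), (182, 92), (183, 55), (184, 36), (185, 35)]
285 [(162, 219), (163, 219), (164, 219), (165, 218), (166, 218), (167, 154), (168, 105), (169, 80), (170, 75), (171, 76), (172, 92), (173, 97), (174, 84), (175, 74), (176, 73), (177, 73), (178, 147), (179, 162), (180, 162), (181, 162), (182, 162), (183, 160), (184, 159), (185, 115)]
295 [(162, 159), (163, 159), (164, 159), (165, 160), (166, 138), (167, 111), (168, 100), (169, 91), (170, 84), (171, 79), (172, 132), (173, 160), (174, 130), (175, 87), (176, 76), (177, 76), (178, 178), (179, 169), (180, 167), (181, 162), (182, 142), (183, 138), (184, 137), (185, 138)]
```

```bash
python3 - <<'E'
from h import *
w=L('w5')
A=np.array([.1357,-.9907]);P=np.array([551.9,57.])
G=cv2.cvtColor(w['color'],cv2.COLOR_BGR2GRAY)
print([(v,int(G[v,225])) for v in range(186,240,2)])
for v in(216.5,217.5,218.5):
    X=plane(w,257.7,v,116.6)[:2]; print(v,((X-P)@A).round(1),((X-P)@[.9907,.1357]).round(1))
E
```

```text
[(186, 91), (188, 91), (190, 68), (192, 61), (194, 62), (196, 62), (198, 62), (200, 62), (202, 61), (204, 62), (206, 62), (208, 62), (210, 62), (212, 62), (214, 61), (216, 64), (218, 79), (220, 84), (222, 87), (224, 86), (226, 86), (228, 88), (230, 87), (232, 87), (234, 86), (236, 87), (238, 87)]
216.5 25.0 -0.1
217.5 24.5 -0.1
218.5 24.0 -0.1
```

Emit:
{"name": "carry_out", "arguments": {
  "motion": [
    [0, 0, 0.007, -3, 0, 8, -0.5],
    [0, 0, 0.007, -3, 0, 16, -0.5],
    [0, 0, 0.007, -3, 0, 21, -0.5],
    [0, 0, 0.007, -3, 0, 24, -0.5]
  ]
}}

```text
clock: 6.48
position: [551.6, 60.2, 75.7]
ee_rot: [0.753, -0.658, -0.0, 0.0]
contact_force: [-0.3, -0.1, -2.7]
gripper_width: 43.4
grasp_force: 62.1
```

Emit:
{"name": "carry_out", "arguments": {
  "motion": [
    [0, 0, 0, 0, 0, 2, -0.5],
    [0, 0, 0, 0, 0, 4, -0.5],
    [0, 0, 0, 0, 0, 5, -0.5]
  ]
}}

```text
clock: 6.85
position: [551.8, 60.2, 71.3]
ee_rot: [0.753, -0.658, 0.0, -0.0]
contact_force: [0.4, -0.5, -2.6]
gripper_width: 42.8
grasp_force: 62.1
```

Emit:
{"name": "carry_out", "arguments": {
  "motion": [
    [0, 0, 0, 0, 0, 1.5, -0.5],
    [0, 0, 0, 0, 0, 3, -0.5],
    [0, 0, 0, 0, 0, 4, -0.5],
    [0, 0, 0, 0, 0, 4, -0.5]
  ]
}}

```text
clock: 7.35
position: [551.8, 60.3, 67.4]
ee_rot: [0.753, -0.658, 0.0, -0.0]
contact_force: [-0.6, -0.5, -1.4]
gripper_width: 43.5
grasp_force: 62.1
```

Emit:
{"name": "carry_out", "arguments": {
  "motion": [
    [0, 0, 0, 0, 0, 0, 0.5],
    [0, 0, 0, 0, 0, 0, 0.5],
    [0, 0, 0, 0, 0, 0, 0.5]
  ]
}}

```text
clock: 7.72
position: [552.0, 60.3, 67.5]
ee_rot: [0.753, -0.658, 0.0, -0.0]
contact_force: [0.2, -0.5, 0.6]
gripper_width: 64.1
grasp_force: 0.0
```

Emit:
{"name": "carry_out", "arguments": {
  "motion": [
    [0, 0, 0, 0, 0, -40, 0.5],
    [0, 0, 0, 0, 0, -90, 0.5],
    [0, 0, 0, 0, 0, -110, 0.5],
    [0, 0, 0, 0, 0, -110, 0.5]
  ]
}}

```text
clock: 8.22
position: [552.7, 60.6, 179.3]
ee_rot: [0.753, -0.658, 0.001, -0.002]
contact_force: [0.2, 0.6, -0.1]
gripper_width: 64.0
grasp_force: 0.0
```

```bash
python3 - <<'E'
from h import *
go([533.8,187.5,180],-82.2)
w=grab('wrist','w6');d=grab('side','sd6');sc=grab('scene','sc6')
def c(im,x,y,W,h,k): return cv2.resize(im[y:y+h,x:x+W],None,fx=k,fy=k,interpolation=cv2.INTER_CUBIC)
o=np.zeros((600,800,3),np.uint8)
o[:,:]=c(w['color'],156,92,200,150,4)
o[:200,:200]=c(d['color'],200,145,50,50,4)
o[:200,600:]=c(sc['color'],270,140,50,50,4)
cv2.imwrite('pics/c3.png',cv2.convertScaleAbs(o,alpha=1.2))
E
```

```text
clk 8.225 pos [552.7  60.6 179.3] az -82.32 rot [-0.0045  0.0011 -0.002 ] shift [-128.3    1.8   -0.6] w 64.0 F [ 0.2  0.6 -0.1] j [ 0.4   0.32 -0.26  0.   -0.98 -0.27]
```

View pics/c3.png

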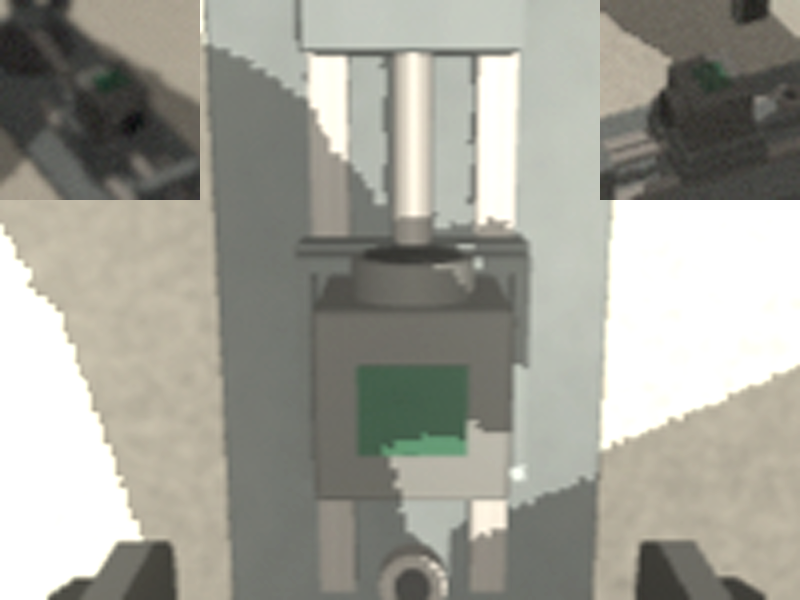

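Emit:
{"name": "carry_out", "arguments": {
  "motion": [
    [0, 0, 0.1, -50, -5, 0, 0.5],
    [0, 0, 0.2, -100, -10, 0, 0.5],
    [0, 0, 0.283, -150, -15, 0, 0.5],
    [0, 0, 0.283, -202, -20.6, 0, 0.5],
    [0, 0, 0.283, -202, -20.6, 0, 0.5]
  ]
}}

```text
clock: 9.0
position: [544.4, 266.0, 175.1]
ee_rot: [-0.654, 0.756, 0.0, -0.001]
contact_force: [-1.2, 0.2, 0.1]
gripper_width: 63.8
grasp_force: 0.0
```

```bash
python3 - <<'E'
from h import *
go([546,266,93],-98.5)
w=grab('wrist','w7')
a=L('w1');print('w1 top',plane(a,122.6,249,118),'base',plane(a,138,236,73))
o=cv2.resize(w['color'][100:400-16,106:406],(800,757))[:600]
cv2.imwrite('pics/c4.png',cv2.convertScaleAbs(o,alpha=1.4))
print(proj(w,[546,266,118]),proj(w,[534,187.5,60]))
E
```

```text
clk 9.0 pos [544.4 266.  175.1] az -98.29 rot [ 0.002  -0.002   0.0036] shift [-0.4 -1.7 82.1] w 63.8 F [-1.2  0.2  0.1] j [ 0.72  0.41 -0.14 -0.   -1.03 -0.87]
w1 top [548.96412785 263.50534669 118.        ] base [544.97719725 269.5426072   73.        ]
[255.01955374 212.65039933] [255.76764752 103.76677701]
```

View pics/c4.png

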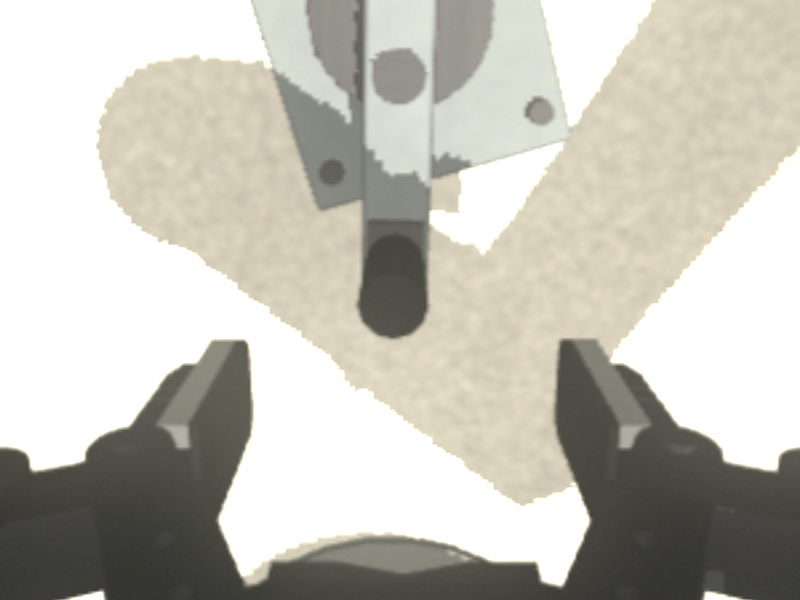

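```bash
python3 - <<'E'
from h import *
w=L('w7')
k=plane(w,253.4,213.6,118);c=plane(w,255.6,128.5,64);x=plane(w,256.4,104.5,56);b=[plane(w,106+p/2.667,100+q/2.667,13).round(1) for p,q in((332,172),(540,110))]
print('knob',k,'cap',c,'axle',x,'bolts',b)
for a in((x[:2]),(534,187.5)): v=k[:2]-a;print(np.hypot(*v),np.degrees(np.arctan2(v[1],v[0])))
v=k-c;print('arm az',np.degrees(np.arctan2(v[1],v[0])))
go([*k[:2],93],-98.3)
E
```

```text
knob [547.29690495 266.5642468  118.        ] cap [537.17345748 208.0909141   64.        ] axle [533.51747486 188.00902976  56.        ] bolts [array([570.6, 244.3,  13. ]), array([483.2, 231.5,  13. ])]
79.75459120936978 80.05092077636286
80.17457704252857 80.45341900945203
arm az 80.17778539898495
clk 9.05 pos [544.3 264.2 175.2] az -98.39 rot [ 0.0026 -0.0026 -0.0016] shift [-3.  -2.9 82.2] w 64.0 F [0.5 0.2 0.1] j [ 0.72  0.41 -0.14 -0.   -1.03 -0.87]
```

Emit:
{"name": "carry_out", "arguments": {
  "motion": [
    [0, 0, 0.025, -3, -2.9, 0, 0.5],
    [0, 0, 0.025, -3, -2.9, 45, 0.5],
    [0, 0, 0.025, -3, -2.9, 82, 0.5],
    [0, 0, 0.025, -3, -2.9, 82, 0.5],
    [0, 0, 0.025, -3, -2.9, 82, -0.7]
  ]
}}

```text
clock: 9.68
position: [549.7, 265.5, 96.8]
ee_rot: [-0.643, 0.766, -0.0, 0.001]
contact_force: [0.8, 0.3, 0.3]
gripper_width: 47.0
grasp_force: 0.0
```

Emit:
{"name": "carry_out", "arguments": {
  "motion": [
    [0, 0, 0, 0, 0, 0, -0.7],
    [0, 0, 0, 0, 0, 0, -0.7],
    [0, 0, 0, 0, 0, 0, -0.7],
    [0, 0, 0, 0, 0, 0, -0.7]
  ]
}}

```text
clock: 10.18
position: [549.5, 266.3, 97.3]
ee_rot: [-0.643, 0.766, -0.0, 0.002]
contact_force: [-0.7, -0.5, 5.8]
gripper_width: 18.5
grasp_force: 58.8
```

```bash
python3 - <<'E'
from h import *
go([547.3,266.6,93],-98.5);s=read_state();print(s['grasp_force'],s['ee_rot'])
E
```

```text
clk 10.175 pos [549.5 266.3  97.3] az -99.93 rot [-0.0027  0.0019 -0.025 ] shift [0.1 2.2 4.3] w 18.5 F [-0.7 -0.5  5.8] j [ 0.72  0.5  -0.22  0.   -0.85 -0.89]
58.83443173515843 [-6.43254848e-01  7.65650296e-01 -4.01651923e-04  1.63204517e-03]
```

```bash
cat > t.py <<'E'
import numpy as np,sys
def table(c0,n,r=79.9,step=.11,psi_off=-.31,cend=12.54):
    c=c0
    for i in range(n):
        rows=[];a=c
        for j in range(5):
            c=min(c+step,cend);p,q=a+psi_off,c+psi_off
            rows.append([0,0,0,round(float(r*(np.cos(p)-np.cos(q))),1),round(float(r*(np.sin(p)-np.sin(q))),1),0,-0.7])
        f=np.radians(97.8)-c
        print(f'{c:.2f} rhat {np.cos(f):.2f} {np.sin(f):.2f} knob {533.6+r*np.cos(f):.1f} {188+r*np.sin(f):.1f}',[x[3:5] for x in rows])
        if c>=cend: break
if __name__=='__main__': table(float(sys.argv[1]),int(sys.argv[2]),float(sys.argv[3]))
E
python3 t.py .337 6 79.9
```

```text
0.89 rhat 0.68 0.73 knob 588.1 246.4 [[0.7, -8.8], [2.4, -17.4], [5.0, -25.8], [8.5, -33.8], [12.9, -41.4]]
1.44 rhat 0.96 0.27 knob 610.6 209.3 [[5.2, -7.1], [11.1, -13.6], [17.7, -19.3], [24.9, -24.4], [32.7, -28.6]]
1.99 rhat 0.96 -0.28 knob 610.4 165.9 [[8.1, -3.3], [16.6, -5.7], [25.2, -7.2], [34.0, -7.7], [42.8, -7.3]]
2.54 rhat 0.67 -0.74 knob 587.5 129.0 [[8.7, 1.4], [17.1, 3.8], [25.3, 7.0], [33.0, 11.2], [40.3, 16.1]]
3.09 rhat 0.19 -0.98 knob 548.7 109.5 [[6.7, 5.7], [12.6, 12.2], [17.9, 19.2], [22.3, 26.8], [25.9, 34.8]]
3.64 rhat -0.35 -0.94 knob 505.5 113.2 [[2.7, 8.4], [4.4, 17.0], [5.2, 25.7], [5.0, 34.5], [3.9, 43.2]]
```

Emit:
{"name": "carry_out", "arguments": {
  "motion": [
    [0, 0, 0, 0.3, -4.4, 0, -0.7],
    [0, 0, 0, 1.4, -13, 0, -0.7],
    [0, 0, 0, 3.7, -21.6, 0, -0.7]
  ]
}}

```text
clock: 10.55
position: [570.0, 259.1, 97.3]
ee_rot: [-0.643, 0.766, -0.0, 0.002]
contact_force: [-1.1, 0.8, 6.2]
gripper_width: 18.3
grasp_force: 59.0
```

Emit:
{"name": "carry_out", "arguments": {
  "motion": [
    [0, 0, 0, 2.1, -6.1, 0, -0.7],
    [0, 0, 0, 5.2, -13, 0, -0.7],
    [0, 0, 0, 9.2, -19.8, 0, -0.7]
  ]
}}

```text
clock: 10.92
position: [587.9, 246.8, 97.3]
ee_rot: [-0.643, 0.766, -0.0, 0.002]
contact_force: [-2.0, 1.4, 6.1]
gripper_width: 18.3
grasp_force: 59.0
```

```bash
cat >> h.py <<'E'
def st(cx=533.6,cy=188):
    s=read_state();p=np.array(s['position'])[:2]-[cx,cy];F=np.array(s['contact_force'])
    f=np.arctan2(p[1],p[0]);r=p/np.hypot(*p)
    print('clk',s['clock'],'pos',np.round(s['position'],2),'crank',round((np.radians(97.8)-f)%(2*np.pi),3),'r',np.hypot(*p).round(2),'Frad',(F[:2]@r).round(2),'Fcw',(F[:2]@[r[1],-r[0]]).round(2),'Fz',F[2].round(1),s['gripper_width'],'az',np.degrees(np.arctan2(*R.from_quat(s['ee_rot']).apply([1,0,0])[[1,0]])).round(2))
E
python3 -c "
from h import *
st()"
```

```text
clk 10.925 pos [587.92 246.8   97.29] crank 0.882 r 80.05 Frad -0.32 Fcw -2.48 Fz 6.1 18.33906797359461 az -99.92
```

Emit:
{"name": "carry_out", "arguments": {
  "motion": [
    [0, 0, 0, 5.2, -7.1, 0, -0.7],
    [0, 0, 0, 11.1, -13.6, 0, -0.7],
    [0, 0, 0, 17.7, -19.3, 0, -0.7],
    [0, 0, 0, 24.9, -24.4, 0, -0.7],
    [0, 0, 0, 32.7, -28.6, 0, -0.7]
  ]
}}

```text
clock: 11.55
position: [610.8, 210.7, 97.3]
ee_rot: [-0.643, 0.766, 0.0, 0.003]
contact_force: [-2.4, 5.2, 4.8]
gripper_width: 18.5
grasp_force: 58.9
```

```bash
python3 -c "
from h import *
st()"; python3 t.py 3.637 10 79.9
```

```text
clk 11.55 pos [610.77 210.72  97.32] crank 1.421 r 80.45 Frad -0.81 Fcw -5.61 Fz 4.8 18.45256837274951 az -99.91
4.19 rhat -0.79 -0.61 knob 470.6 138.9 [[-2.1, 8.5], [-5.1, 16.8], [-9.0, 24.7], [-13.8, 32.0], [-19.3, 38.9]]
4.74 rhat -0.99 -0.11 knob 454.2 179.1 [[-6.2, 6.2], [-13.1, 11.6], [-20.6, 16.3], [-28.5, 20.1], [-36.8, 23.1]]
5.29 rhat -0.91 0.42 knob 461.3 221.9 [[-8.6, 2.0], [-17.3, 3.1], [-26.1, 3.2], [-34.8, 2.3], [-43.4, 0.5]]
5.84 rhat -0.55 0.84 knob 489.7 254.7 [[-8.3, -2.8], [-16.3, -6.4], [-23.9, -10.9], [-30.9, -16.2], [-37.2, -22.3]]
6.39 rhat -0.03 1.00 knob 531.0 267.9 [[-5.7, -6.7], [-10.6, -14.0], [-14.6, -21.8], [-17.8, -30.0], [-20.1, -38.5]]
6.94 rhat 0.49 0.87 knob 573.1 257.4 [[-1.3, -8.7], [-1.7, -17.5], [-1.1, -26.2], [0.5, -34.9], [3.0, -43.3]]
7.49 rhat 0.88 0.48 knob 603.6 226.5 [[3.4, -8.1], [7.7, -15.8], [12.8, -22.9], [18.6, -29.5], [25.2, -35.3]]
8.04 rhat 1.00 -0.05 knob 613.4 184.3 [[7.1, -5.1], [14.8, -9.4], [22.9, -12.9], [31.3, -15.4], [39.9, -17.0]]
8.59 rhat 0.83 -0.56 knob 599.7 143.1 [[8.8, -0.6], [17.5, -0.3], [26.2, 1.0], [34.7, 3.2], [42.9, 6.4]]
9.14 rhat 0.41 -0.91 knob 566.5 115.2 [[7.8, 4.0], [15.1, 8.9], [21.8, 14.6], [27.9, 20.9], [33.2, 27.9]]
```

Radial load is tiny; continue.

Emit:
{"name": "carry_out", "arguments": {
  "motion": [
    [0, 0, 0, 8.1, -3.3, 0, -0.7],
    [0, 0, 0, 16.6, -5.7, 0, -0.7],
    [0, 0, 0, 25.2, -7.2, 0, -0.7],
    [0, 0, 0, 34.0, -7.7, 0, -0.7],
    [0, 0, 0, 42.8, -7.3, 0, -0.7]
  ]
}}

```text
clock: 12.18
position: [612.1, 168.8, 97.4]
ee_rot: [-0.644, 0.765, -0.0, 0.005]
contact_force: [2.1, 7.8, 2.8]
gripper_width: 18.5
grasp_force: 58.7
```

```bash
python3 -c "
from h import *
st()"
```

```text
clk 12.175 pos [612.06 168.79  97.39] crank 1.947 r 80.78 Frad 0.2 Fcw -8.03 Fz 2.8 18.484096580350613 az -99.88
```

Emit:
{"name": "carry_out", "arguments": {
  "motion": [
    [0, 0, 0, 8.7, 1.4, 0, -0.7],
    [0, 0, 0, 17.1, 3.8, 0, -0.7],
    [0, 0, 0, 25.3, 7.0, 0, -0.7],
    [0, 0, 0, 33.0, 11.2, 0, -0.7],
    [0, 0, 0, 40.3, 16.1, 0, -0.7]
  ]
}}

```text
clock: 12.8
position: [591.2, 131.6, 97.4]
ee_rot: [-0.644, 0.765, -0.002, 0.007]
contact_force: [7.3, 5.0, -2.0]
gripper_width: 18.2
grasp_force: 58.6
```

```bash
python3 -c "
from h import *
st()"
```

```text
clk 12.8 pos [591.19 131.58  97.45] crank 2.482 r 80.62 Frad 1.72 Fcw -8.62 Fz -2.0 18.247554710586044 az -99.86
```

Emit:
{"name": "carry_out", "arguments": {
  "motion": [
    [0, 0, 0, 6.7, 5.7, 0, -0.7],
    [0, 0, 0, 12.6, 12.2, 0, -0.7],
    [0, 0, 0, 17.9, 19.2, 0, -0.7],
    [0, 0, 0, 22.3, 26.8, 0, -0.7],
    [0, 0, 0, 25.9, 34.8, 0, -0.7]
  ]
}}

```text
clock: 13.42
position: [550.2, 109.3, 97.3]
ee_rot: [-0.643, 0.766, -0.002, 0.003]
contact_force: [3.3, -1.5, 6.3]
gripper_width: 18.3
grasp_force: 59.2
```

```bash
python3 -c "
from h import *
st()"
```

```text
clk 13.425 pos [550.19 109.26  97.29] crank 3.07 r 80.47 Frad 2.17 Fcw -2.91 Fz 6.3 18.282668541994447 az -99.91
```

Emit:
{"name": "carry_out", "arguments": {
  "motion": [
    [0, 0, 0, 2.9, 8.4, 0, -0.7],
    [0, 0, 0, 4.7, 17.0, 0, -0.7],
    [0, 0, 0, 5.5, 25.7, 0, -0.7],
    [0, 0, 0, 5.3, 34.5, 0, -0.7],
    [0, 0, 0, 4.2, 43.2, 0, -0.7]
  ]
}}

```text
clock: 14.05
position: [503.8, 112.6, 97.1]
ee_rot: [-0.643, 0.766, 0.0, 0.0]
contact_force: [-4.2, 1.7, 12.4]
gripper_width: 18.4
grasp_force: 59.8
```

```bash
python3 -c "
from h import *
st()"
```

```text
clk 14.05 pos [503.79 112.63  97.12] crank 3.654 r 81.05 Frad -0.03 Fcw 4.54 Fz 12.4 18.44607013607784 az -99.95
```

Emit:
{"name": "carry_out", "arguments": {
  "motion": [
    [0, 0, 0, -2.1, 8.5, 0, -0.7],
    [0, 0, 0, -5.1, 16.8, 0, -0.7],
    [0, 0, 0, -9.0, 24.7, 0, -0.7],
    [0, 0, 0, -13.8, 32.0, 0, -0.7],
    [0, 0, 0, -19.3, 38.9, 0, -0.7]
  ]
}}

```text
clock: 14.68
position: [469.3, 139.6, 97.1]
ee_rot: [-0.643, 0.766, 0.0, 0.002]
contact_force: [-4.6, 6.1, 11.9]
gripper_width: 18.4
grasp_force: 59.7
```

```bash
python3 -c "
from h import *
st()"
```

```text
clk 14.675 pos [469.29 139.61  97.11] crank 4.203 r 80.48 Frad 0.02 Fcw 7.65 Fz 11.9 18.385129057165184 az -99.94
```

Emit:
{"name": "carry_out", "arguments": {
  "motion": [
    [0, 0, 0, -6.2, 6.2, 0, -0.7],
    [0, 0, 0, -13.1, 11.6, 0, -0.7],
    [0, 0, 0, -20.6, 16.3, 0, -0.7],
    [0, 0, 0, -28.5, 20.1, 0, -0.7],
    [0, 0, 0, -36.8, 23.1, 0, -0.7]
  ]
}}

```text
clock: 15.3
position: [454.0, 180.4, 97.2]
ee_rot: [-0.643, 0.766, 0.0, 0.003]
contact_force: [-1.4, 3.0, 8.4]
gripper_width: 18.7
grasp_force: 59.5
```

```bash
python3 -c "
from h import *
st()"
```

```text
clk 15.3 pos [454.02 180.43  97.19] crank 4.754 r 79.94 Frad 1.09 Fcw 3.08 Fz 8.4 18.658882564959324 az -99.91
```

Emit:
{"name": "carry_out", "arguments": {
  "motion": [
    [0, 0, 0, -8.6, 2.0, 0, -0.7],
    [0, 0, 0, -17.3, 3.1, 0, -0.7],
    [0, 0, 0, -26.1, 3.2, 0, -0.7],
    [0, 0, 0, -34.8, 2.3, 0, -0.7],
    [0, 0, 0, -43.4, 0.5, 0, -0.7]
  ]
}}

```text
clock: 15.92
position: [461.4, 222.6, 97.2]
ee_rot: [-0.644, 0.765, -0.0, 0.002]
contact_force: [1.5, -0.1, 8.1]
gripper_width: 18.4
grasp_force: 59.4
```

```bash
python3 -c "
from h import *
st()"
```

```text
clk 15.925 pos [461.45 222.64  97.2 ] crank 5.296 r 80.04 Frad -1.45 Fcw 0.56 Fz 8.1 18.41292623217527 az -99.89
```

Emit:
{"name": "carry_out", "arguments": {
  "motion": [
    [0, 0, 0, -8.3, -2.8, 0, -0.7],
    [0, 0, 0, -16.3, -6.4, 0, -0.7],
    [0, 0, 0, -23.9, -10.9, 0, -0.7],
    [0, 0, 0, -30.9, -16.2, 0, -0.7],
    [0, 0, 0, -37.2, -22.3, 0, -0.7]
  ]
}}

```text
clock: 16.55
position: [489.4, 254.5, 97.2]
ee_rot: [-0.643, 0.766, -0.0, 0.001]
contact_force: [-0.1, -1.1, 8.3]
gripper_width: 18.2
grasp_force: 59.4
```

```bash
python3 -c "
from h import *
st()"
```

```text
clk 16.55 pos [489.38 254.45  97.19] crank 5.832 r 79.82 Frad -0.82 Fcw -0.7 Fz 8.3 18.196818312940778 az -99.91
```

Emit:
{"name": "carry_out", "arguments": {
  "motion": [
    [0, 0, 0, -5.7, -6.7, 0, -0.7],
    [0, 0, 0, -10.6, -14.0, 0, -0.7],
    [0, 0, 0, -14.6, -21.8, 0, -0.7],
    [0, 0, 0, -17.8, -30.0, 0, -0.7],
    [0, 0, 0, -20.1, -38.5, 0, -0.7]
  ]
}}

```text
clock: 17.18
position: [530.6, 267.7, 97.2]
ee_rot: [-0.643, 0.766, -0.0, 0.001]
contact_force: [-1.2, -0.1, 8.7]
gripper_width: 18.3
grasp_force: 59.4
```

```bash
python3 -c "
from h import *
st()"; python3 t.py 9.137 8 79.9
```

```text
clk 17.175 pos [530.6  267.65  97.24] crank 0.099 r 79.71 Frad -0.09 Fcw -1.2 Fz 8.7 18.32186674365384 az -99.92
9.69 rhat -0.13 -0.99 knob 523.6 108.7 [[4.5, 7.5], [8.2, 15.5], [11.0, 23.8], [12.9, 32.4], [13.8, 41.2]]
10.24 rhat -0.63 -0.78 knob 483.6 125.7 [[-0.1, 8.8], [-1.1, 17.5], [-3.1, 26.1], [-6.0, 34.4], [-9.8, 42.3]]
10.79 rhat -0.94 -0.34 knob 458.4 161.0 [[-4.6, 7.5], [-10.1, 14.4], [-16.2, 20.6], [-23.1, 26.2], [-30.4, 30.9]]
11.34 rhat -0.98 0.20 knob 455.4 204.3 [[-7.9, 3.9], [-16.1, 7.0], [-24.6, 9.1], [-33.3, 10.3], [-42.1, 10.5]]
11.89 rhat -0.73 0.69 knob 475.4 242.8 [[-8.8, -0.8], [-17.4, -2.5], [-25.7, -5.1], [-33.8, -8.7], [-41.4, -13.1]]
12.44 rhat -0.26 0.96 knob 512.6 265.1 [[-7.1, -5.2], [-13.5, -11.2], [-19.3, -17.8], [-24.3, -25.1], [-28.4, -32.8]]
12.54 rhat -0.16 0.99 knob 520.7 266.8 [[-3.1, -7.6], [-3.1, -7.6], [-3.1, -7.6], [-3.1, -7.6], [-3.1, -7.6]]
```

Emit:
{"name": "carry_out", "arguments": {
  "motion": [
    [0, 0, 0, -1.3, -8.7, 0, -0.7],
    [0, 0, 0, -1.7, -17.5, 0, -0.7],
    [0, 0, 0, -1.1, -26.2, 0, -0.7],
    [0, 0, 0, 0.5, -34.9, 0, -0.7],
    [0, 0, 0, 3.0, -43.3, 0, -0.7]
  ]
}}

```text
clock: 17.8
position: [572.8, 257.5, 97.3]
ee_rot: [-0.643, 0.766, -0.0, 0.002]
contact_force: [-1.0, 1.7, 7.6]
gripper_width: 18.3
grasp_force: 59.3
```

Emit:
{"name": "carry_out", "arguments": {
  "motion": [
    [0, 0, 0, 3.4, -8.1, 0, -0.7],
    [0, 0, 0, 7.7, -15.8, 0, -0.7],
    [0, 0, 0, 12.8, -22.9, 0, -0.7],
    [0, 0, 0, 18.6, -29.5, 0, -0.7],
    [0, 0, 0, 25.2, -35.3, 0, -0.7]
  ]
}}

```text
clock: 18.42
position: [603.4, 227.3, 97.3]
ee_rot: [-0.643, 0.766, 0.0, 0.002]
contact_force: [-0.7, 3.0, 7.2]
gripper_width: 18.7
grasp_force: 59.2
```

```bash
python3 -c "
from h import *
st()"
```

```text
clk 18.425 pos [603.39 227.29  97.3 ] crank 1.194 r 80.09 Frad 0.83 Fcw -3.0 Fz 7.2 18.68038171617023 az -99.91
```

Emit:
{"name": "carry_out", "arguments": {
  "motion": [
    [0, 0, 0, 7.1, -5.1, 0, -0.7],
    [0, 0, 0, 14.8, -9.4, 0, -0.7],
    [0, 0, 0, 22.9, -12.9, 0, -0.7],
    [0, 0, 0, 31.3, -15.4, 0, -0.7],
    [0, 0, 0, 39.9, -17.0, 0, -0.7]
  ]
}}

```text
clock: 19.05
position: [614.1, 186.4, 97.3]
ee_rot: [-0.644, 0.765, 0.0, 0.004]
contact_force: [0.9, 7.7, 4.4]
gripper_width: 18.7
grasp_force: 59.1
```

```bash
python3 -c "
from h import *
st()"
```

```text
clk 19.05 pos [614.08 186.38  97.34] crank 1.727 r 80.49 Frad 0.77 Fcw -7.71 Fz 4.4 18.666656977945944 az -99.89
```

Emit:
{"name": "carry_out", "arguments": {
  "motion": [
    [0, 0, 0, 8.8, -0.6, 0, -0.7],
    [0, 0, 0, 17.5, -0.3, 0, -0.7],
    [0, 0, 0, 26.2, 1.0, 0, -0.7],
    [0, 0, 0, 34.7, 3.2, 0, -0.7],
    [0, 0, 0, 42.9, 6.4, 0, -0.7]
  ]
}}

```text
clock: 19.68
position: [602.4, 145.9, 97.4]
ee_rot: [-0.644, 0.765, -0.001, 0.006]
contact_force: [5.7, 7.4, 1.5]
gripper_width: 18.4
grasp_force: 58.8
```

```bash
python3 -c "
from h import *
st()"
```

```text
clk 19.675 pos [602.39 145.88  97.42] crank 2.256 r 80.66 Frad 1.02 Fcw -9.33 Fz 1.5 18.3791731381313 az -99.86
```

Emit:
{"name": "carry_out", "arguments": {
  "motion": [
    [0, 0, 0, 7.8, 4.0, 0, -0.7],
    [0, 0, 0, 15.1, 8.9, 0, -0.7],
    [0, 0, 0, 21.8, 14.6, 0, -0.7],
    [0, 0, 0, 27.9, 20.9, 0, -0.7],
    [0, 0, 0, 33.2, 27.9, 0, -0.7]
  ]
}}

```text
clock: 20.3
position: [569.1, 115.8, 97.4]
ee_rot: [-0.644, 0.765, -0.002, 0.005]
contact_force: [6.6, -0.1, 3.5]
gripper_width: 18.6
grasp_force: 59.0
```

```bash
python3 -c "
from h import *
st()"
```

```text
clk 20.3 pos [569.09 115.82  97.37] crank 2.821 r 80.43 Frad 2.94 Fcw -5.86 Fz 3.5 18.64321557185938 az -99.88
```

Emit:
{"name": "carry_out", "arguments": {
  "motion": [
    [0, 0, 0, 4.7, 7.5, 0, -0.7],
    [0, 0, 0, 8.5, 15.5, 0, -0.7],
    [0, 0, 0, 11.3, 23.8, 0, -0.7],
    [0, 0, 0, 13.2, 32.4, 0, -0.7],
    [0, 0, 0, 14.1, 41.2, 0, -0.7]
  ]
}}

```text
clock: 20.92
position: [522.2, 107.7, 97.2]
ee_rot: [-0.643, 0.766, -0.0, 0.001]
contact_force: [-3.6, -0.0, 11.3]
gripper_width: 18.6
grasp_force: 59.8
```

```bash
python3 -c "
from h import *
st()"
```

```text
clk 20.925 pos [522.21 107.69  97.16] crank 3.419 r 81.11 Frad 0.54 Fcw 3.59 Fz 11.3 18.582324310044353 az -99.94
```

Emit:
{"name": "carry_out", "arguments": {
  "motion": [
    [0, 0, 0, -0.1, 8.8, 0, -0.7],
    [0, 0, 0, -1.1, 17.5, 0, -0.7],
    [0, 0, 0, -3.1, 26.1, 0, -0.7],
    [0, 0, 0, -6.0, 34.4, 0, -0.7],
    [0, 0, 0, -9.8, 42.3, 0, -0.7]
  ]
}}

```text
clock: 21.55
position: [481.8, 125.8, 97.1]
ee_rot: [-0.643, 0.766, 0.0, 0.001]
contact_force: [-5.6, 4.7, 12.5]
gripper_width: 18.5
grasp_force: 59.9
```

```bash
python3 -c "
from h import *
st()"
```

```text
clk 21.55 pos [481.77 125.8   97.11] crank 3.972 r 80.96 Frad 0.01 Fcw 7.34 Fz 12.5 18.497510947799178 az -99.94
```

Emit:
{"name": "carry_out", "arguments": {
  "motion": [
    [0, 0, 0, -4.6, 7.5, 0, -0.7],
    [0, 0, 0, -10.1, 14.4, 0, -0.7],
    [0, 0, 0, -16.2, 20.6, 0, -0.7],
    [0, 0, 0, -23.1, 26.2, 0, -0.7],
    [0, 0, 0, -30.4, 30.9, 0, -0.7]
  ]
}}

```text
clock: 22.18
position: [457.7, 162.0, 97.1]
ee_rot: [-0.643, 0.766, 0.0, 0.002]
contact_force: [-3.0, 4.9, 10.5]
gripper_width: 18.3
grasp_force: 59.7
```

Emit:
{"name": "carry_out", "arguments": {
  "motion": [
    [0, 0, 0, -7.9, 3.9, 0, -0.7],
    [0, 0, 0, -16.1, 7.0, 0, -0.7],
    [0, 0, 0, -24.6, 9.1, 0, -0.7],
    [0, 0, 0, -33.3, 10.3, 0, -0.7],
    [0, 0, 0, -42.1, 10.5, 0, -0.7]
  ]
}}

```text
clock: 22.8
position: [455.4, 205.1, 97.2]
ee_rot: [-0.644, 0.765, -0.0, 0.003]
contact_force: [1.1, 2.0, 7.6]
gripper_width: 18.2
grasp_force: 59.5
```

```bash
python3 -c "
from h import *
st()"
```

```text
clk 22.8 pos [455.4  205.11  97.19] crank 5.064 r 80.05 Frad -0.63 Fcw 2.18 Fz 7.6 18.177975814477925 az -99.89
```

Emit:
{"name": "carry_out", "arguments": {
  "motion": [
    [0, 0, 0, -8.8, -0.8, 0, -0.7],
    [0, 0, 0, -17.4, -2.5, 0, -0.7],
    [0, 0, 0, -25.7, -5.1, 0, -0.7],
    [0, 0, 0, -33.8, -8.7, 0, -0.7],
    [0, 0, 0, -41.4, -13.1, 0, -0.7]
  ]
}}

```text
clock: 23.42
position: [475.1, 242.5, 97.2]
ee_rot: [-0.643, 0.765, -0.0, 0.001]
contact_force: [-0.1, -1.8, 8.6]
gripper_width: 18.4
grasp_force: 59.6
```

Emit:
{"name": "carry_out", "arguments": {
  "motion": [
    [0, 0, 0, -7.1, -5.2, 0, -0.7],
    [0, 0, 0, -13.5, -11.2, 0, -0.7],
    [0, 0, 0, -19.3, -17.8, 0, -0.7],
    [0, 0, 0, -24.3, -25.1, 0, -0.7],
    [0, 0, 0, -28.4, -32.8, 0, -0.7]
  ]
}}

```text
clock: 24.05
position: [512.0, 264.6, 97.2]
ee_rot: [-0.643, 0.766, -0.0, 0.001]
contact_force: [-0.8, -0.8, 8.2]
gripper_width: 18.5
grasp_force: 59.6
```

Emit:
{"name": "carry_out", "arguments": {
  "motion": [
    [0, 0, 0, -2, -4.5, 0, -0.7],
    [0, 0, 0, -3.1, -7.6, 0, -0.7],
    [0, 0, 0, -3.1, -7.6, 0, -0.7]
  ]
}}

```text
clock: 24.42
position: [520.4, 266.6, 97.3]
ee_rot: [-0.643, 0.766, -0.0, 0.002]
contact_force: [0.8, -0.0, 7.6]
gripper_width: 18.8
grasp_force: 59.4
```

```bash
python3 -c "
from h import *
st()"
```

```text
clk 24.425 pos [520.45 266.56  97.26] crank 6.253 r 79.65 Frad -0.14 Fcw 0.83 Fz 7.6 18.79043253691759 az -99.92
```

Crank is at 4π (measured 6.253 mod 2π). Release and rise.

Emit:
{"name": "carry_out", "arguments": {
  "motion": [
    [0, 0, 0, 0, 0, 0, 0.5],
    [0, 0, 0, 0, 0, 0, 0.5],
    [0, 0, 0, 0, 0, 0, 0.5],
    [0, 0, 0, 0, 0, 0, 0.5]
  ]
}}

```text
clock: 24.92
position: [519.2, 265.5, 94.9]
ee_rot: [-0.643, 0.766, 0.0, -0.0]
contact_force: [0.9, -0.1, -0.1]
gripper_width: 64.3
grasp_force: 0.0
```

Emit:
{"name": "carry_out", "arguments": {
  "motion": [
    [0, 0, 0, 0, 0, -20, 0.5],
    [0, 0, 0, 0, 0, -60, 0.5],
    [0, 0, 0, 0, 0, -110, 0.5],
    [0, 0, 0, 0, 0, -110, 0.5],
    [0, 0, 0, 0, 0, -110, 0.5]
  ]
}}

```text
clock: 25.55
position: [518.9, 265.4, 204.9]
ee_rot: [-0.643, 0.766, 0.0, -0.0]
contact_force: [-0.1, 0.3, 0.5]
gripper_width: 64.1
grasp_force: 0.0
```

```bash
python3 - <<'E'
from h import *
st()
a,b=L('sc6'),grab('scene','sc8')
for n,i in(('sc6',a),('sc8',b),('sd6',L('sd6')),('sd8',grab('side','sd8'))):
    im=i['color'].astype(int);m=((im[...,1]>im[...,2]*1.25)&(im[...,1]>im[...,0]*1.08)).astype(np.uint8)
    k,l,s,c=cv2.connectedComponentsWithStats(m);j=1+np.argmax(s[1:,4]);print(n,s[j],c[j].round(1),plane(i,*c[j],84).round(1))
E
```

```text
clk 25.55 pos [518.94 265.42 204.86] crank 6.232 r 78.79 Frad 0.3 Fcw -0.07 Fz 0.5 64.091073826104 az -99.99
sc6 [297 156   4   6  14] [298.6 158.4] [549.   62.6  84. ]
sc8 [294 156   8   7  39] [297.6 158.9] [550.1  59.6  84. ]
sd6 [224 163   8   5  26] [227.  164.9] [551.6  56.9  84. ]
sd8 [224 163   7   5  26] [226.8 164.7] [551.3  58.1  84. ]
```

```bash
python3 -c "
from bench import *
print(job_done())"
```

```text
the job is handed in; nothing more can be done
None
```

I set the camera module upright in the nest, cranked the rig two full clockwise turns (about 7 s each), let go of the handle with the crank reading about 4π, and handed the job in at about 25.6 s. Sideways load on the handle stayed under about 3 N in the readings I took between moves. The hand-in returned no verdict.

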